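Start the slide incubator

TASK

The slides are loaded; start the incubation run with light fingertip touches only: push the open lid down until it is fully shut, then switch on the heat (amber rocker) and after it the shaker (blue rocker), each by pressing its raised far end marked with a white bar, and last tap the green start key and let it spring back. Leave the black mains rocker on and the red stop key unpressed, do not shift or lift the incubator, and leave the bottles, tube rack and slide box standing where they are.

Things in the scene. Friction and masses are not known exactly. Their poses are not given: they have to be found in the camera images.
- incubator: White benchtop slide incubator, 250 mm deep (x) x 360 mm wide (y), loose on four rubber feet, about 5 kg. Origin: centre of its underside; x points away from its front, which faces the robot, y to the left, z up. Left part (y from -40 to +180 mm): heated chamber with slides under a dark grey lid. Right part (y from -180 to -44 mm): control panel.
- panel (a point): Centre of the control panel's surface, 78 mm above the bench; z is the incubator's z, the panel slopes 0.12 rad down towards the front. From far to near: dark display; three rockers 42 mm apart (from the left amber heat, blue shaker, black mains); two square keys 56 mm apart (green start left, red stop right). Nothing on it rises more than 16 mm above its surface.
- lid (a joint): Angle of the dark grey lid in rad: 0 is fully shut; starts well open. Hinge along the incubator's y at the lid's far edge, stiff: the lid stays where it is left; a few newtons near the free edge push it down onto a soft gasket. 240 mm from hinge to free edge, 220 mm wide; outer face 24 mm above the hinge axis (shut: 118 mm above the bench). A grey lip stands 13 mm out of the free edge, below that face.
- lid_edge (a point): Middle of the lid's free edge, on its outer (upper) face; moves with the lid. Its x axis points along the lid from free edge to hinge, z out of the outer face.
- lid_hinge (a point): Middle of the lid's hinge axis, 94 mm above the bench; axes as the incubator's.
- heat (a joint): Amber heat rocker, 22 mm wide (y), two 22 mm halves along x in a shallow V, pivoting in the middle. In rad: 0 is off (near end down), 0.30 is on (far end, with the white bar, fully down). Stiff: it stays where it is left, so press it right down; about 3 N near the end moves it.
- heat_on (a point): Top of the amber rocker's far half, 17 mm beyond the pivot, moves with the rocker: the spot to press. It sinks 5 mm as the rocker goes from off to on, ending 8 mm above the panel.
- shaker (a joint): Blue shaker rocker, same size and manner. In rad: 0 is off (near end down), 0.30 is on (far end, with the white bar, fully down). Stiff: it stays where it is left, so press it right down; about 3 N near the end moves it.
- shaker_on (a point): Top of the blue rocker's far half, 17 mm beyond the pivot, moves with the rocker; sinks 5 mm from off to on.
- mains (a joint): Black mains rocker, same size, already on: 0 is on (far end down, near end raised), grows to 0.30 if switched off. To be left alone.
- start_key (a joint): Green start key, 24 mm square; depth pressed in m: 0 up, 0.005 fully down; counts as tapped from 0.0025. Springs back; 1.5 N to start moving, 5 N fully down.
- start_key_top (a point): Centre of the top of the green start key, 10 mm above the panel when up; moves with it.
- stop_key (a joint): Red stop key, like the start key. To be left alone.
- bottle_blue: Loose dropper bottle, dark blue with paper band and white tip, 34 mm across, 94 mm tall; origin at the centre of its underside. Stands in front of the chamber.
- bottle_violet: Loose dropper bottle, violet with paper band and white tip, 34 mm across, 94 mm tall; origin at the centre of its underside. Stands in front of the panel.
- tube_rack: Loose orange test-tube rack, 85 mm (its x) x 200 mm (its y), 56 mm tall, 100 mm with its four tubes; origin at the centre of its underside. Stands left of the incubator.
- slide_box: Loose yellow slide box, 95 x 85 x 30 mm; origin at the centre of its underside. Lies right of the incubator.
Things that resemble listed ones, but are neither listed nor needed, are in the scene too. Leave any turquoise look-alike of the bottle_blue alone.

How it is judged:
By the outcome, as a careful person would: the job done as asked, in the order asked, and still so for the second after the job is handed in, with the robot touching nothing.
It also fails if it takes over 54 s, if anything falls off the work surface, if the arm or the gripper's body presses on something with over 40 N, if the wrist force passes 120 N, or if a joint passes its speed limit or range.

ROBOT

A 6-joint arm with a two-finger parallel gripper is mounted at the origin on the work surface. World frame = base frame: x ahead of the robot, y to its left, z up, the work surface at z = 0. Lengths are in mm, angles in rad, forces in N, time in s.
With the tool pointing down it reaches from about 300 to 875 mm from the base axis. Payload 6.4 kg.
Tool frame: the origin (TCP) lies between the finger pads; the fingertips stand ahead of it and the grasp point (between the pads) lies 3 mm ahead of it (tips_ahead is the x of the fingertips in the tool frame, in mm); x points along the fingers, z is the direction in which the jaws open and shut, and the axes are right-handed (so a half turn about x gives the same grasp; the last joint's range is limited). The gripper opens to 88 mm and grips with 3 to 60 N. Pads are 18 mm wide; open, the fingers measure 123 mm over their backs; the gripper's body (75 mm by 187 mm) begins 45 mm behind the grasp point.
Start: joints at [-1.471, 0.181, 1.607, -0, 1.354, -0.206], TCP at [173.123, -548.334, 260.714] pointing down, gripper open.
Joint ranges: [-2.99, 2.99], [-0.89, 2.07], [0.3, 2.58], [-1.14, 4.28], [0, 2.63], [-3.12, 3.12]. Speed limits (rad/s): [2.57, 2.57, 3.01, 3.14, 3.14, 3.14].

INTERFACE

Orientations are given as a 3x3 rotation matrix whose columns are the frame's x, y, z axes.
In Python, from workcell import * gives the robot as it stands.
- The arm moves only by the tool apply_moves, never from a script. Its argument "steps" is a list of rows, each a list of 7 numbers: the turn, a rotation vector about the world's x, y, z in rad, then the shift along the world's x, y, z in m, then the finger opening in m, from 0 to 0.0881. In form: [[wx, wy, wz, dx, dy, dz, hand], ...]. A call has 1 to 12 rows; each row shifts and turns the commanded pose from where the row before left it; what a row does not reach is not made up. A row lasts 1/10 s, in which the tool goes at most 50 mm and 8.59 degrees, less where a joint would pass 70% of its speed; a pose out of reach is approached as far as the arm can. A call with a gripper value outside its range is refused whole. The fingers move at their own pace and stop on an object; "force" is the grip in N (left out, the last holds). Time passes only in rows, so rows that do not move let the fingers close. It gives the time, the measured TCP pose, the force and the opening at its end, in the units of the state.
- sense(): the state, without advancing time (a new reading comes with each control period).
- read_camera(name): name is "scene" or "top"; returns a dict with "pixels" (384x512x3 uint8, red, green, blue), "camera_matrix" (3x3 intrinsics, pixels), "position" and "attitude" of the camera in the world. Camera axes: x right, y up, looking along -z (the intrinsics and any distortion apply to the point x, -y, -z); pixel columns grow to the right and rows downward; lengths in mm; the calibration is good to about 2 mm. A picture is of the moment at which its call begins. There is no depth.
- finish_job(): hands the job in, once; it reports no verdict.
Trained networks look in the newest picture that a camera, given by its name, has taken for a name from the list of things; names that differ only in an ending like _2 or _b are one class to them, and where a whole thing is asked for, a point or a joint stands for the part that bears it (a point fixed in the world has none). Each returns a list of dicts, best first, with "confidence" (0 to 1); they miss things now and then, are a little off and sometimes report something else, mostly with a low value. They report only what shows in the picture. A call takes as long as a camera call. They do not tell look-alikes from the thing itself.
- spot_in(name, camera): "uv" ([column, row] in pixels, amid what is visible of it).
- regions_of(name, camera): "mask" (384x512 bool, what is visible of it) and "uv" ([column, row] in pixels, amid what is visible of it).
The state is a dict: "time_s": time; "q": joint angles; "dq": joint speeds; "effort": joint torques, N m; "eef_pos": TCP position; "eef_rot": TCP orientation; "wrist_force": force on the tool from outside, world axes, zero at the start; "wrist_torque": the same for the moment, N m; "width": opening from 0.0 (shut) to 1.0 (fully open).
Only numpy, scipy, OpenCV 4.12 (cv2) and the standard library are available. Lean on these libraries where they do the work, as an engineer would, in place of code of your own. Each camera call takes 0.05 s, during which the arm holds its last target.

## Working session

There is one attempt and no reset: what is moved stays moved. The work goes in short steps, Python scripts to look and compute and a tool call to move; the robot and the scene stay as the last step left them, time stands still between calls to the robot, and variables do not carry over. Pictures are saved under pics/ and viewed, and the job is handed in when it is done.

Besides the shell and the picture viewer there is one more tool, called after "Request:" as a command line: name --pt "numbers of a row" for each row, then --argument value for the rest. apply_moves: Moves the arm, as the interface text tells. Its arguments: {"type":"object","properties":{"steps":{"type":"array"},"force":{"type":"number"}},"required":["steps"]}

```bash
ls; mkdir -p pics
python3 - <<'E'
from workcell import *
import cv2,pickle
s=sense(); print({k:s[k] for k in s})
for n in ("scene","top"):
    c=read_camera(n); pickle.dump(c,open(f"pics/{n}0.pkl","wb"))
    cv2.imwrite(f"pics/{n}0.png",cv2.resize(c["pixels"][:,:,::-1],(800,600),interpolation=cv2.INTER_CUBIC))
    print(n,c["camera_matrix"],c["position"],c["attitude"],[k for k in c])
    for o in ("incubator","lid","heat","shaker","mains","start_key","stop_key","bottle_blue","bottle_violet","tube_rack","slide_box","lid_edge","heat_on","shaker_on","start_key_top","panel"):
        try: print(o,[(round(d["confidence"],2),[round(float(x),1) for x in d["uv"]]) for d in spot_in(o,n)])
        except Exception as e: print(o,e)
E
```

```text
pics
{'time_s': 0.0, 'q': array([-1.47131257e+00,  1.81506468e-01,  1.60798596e+00,  1.44111617e-05,
        1.35375861e+00, -2.06296889e-01]), 'dq': array([-0.00045154, -0.0013988 ,  0.00023116,  0.00076832, -0.00214096,
       -0.00072292]), 'effort': array([-9.22825275e-04, -4.33877742e+01, -3.41848075e+01,  7.01355399e-02,
        3.86814598e-02, -1.56938572e-04]), 'eef_pos': array([ 173.07062301, -547.83487109,  259.84018036]), 'eef_rot': array([[-1.50706925e-04,  9.53613205e-01,  3.01034603e-01],
       [ 1.65158351e-03,  3.01034433e-01, -9.53611840e-01],
       [-9.99998625e-01,  3.53467878e-04, -1.62033982e-03]]), 'wrist_force': array([ 0.47096388, -0.2552027 ,  0.02130392]), 'wrist_torque': array([-0.03158209, -0.02101852,  0.02187882]), 'width': 1.0009155270878818}
scene [[476.32119039   0.         253.52286616]
 [  0.         476.32119039 193.19368479]
 [  0.           0.           1.        ]] [ 981.9362468  -661.96255264  708.53542535] [[ 0.84288849 -0.32487546  0.4289463 ]
 [ 0.53796441  0.49168029 -0.68472241]
 [ 0.01154507  0.80790248  0.5892031 ]] ['pixels', 'camera_
[... 776 characters left out ...]
     439.13210421 187.40679641]
 [  0.           0.           1.        ]] [ 363.67309122   58.95987075 1313.35743409] [[ 0.00913991  0.99095637 -0.13387284]
 [-0.99985495  0.0071326  -0.01546608]
 [-0.01437135  0.13399478  0.99087782]] ['pixels', 'camera_matrix', 'position', 'attitude']
incubator [(0.93, [250.5, 178.3])]
lid [(0.68, [223.8, 164.5])]
heat []
shaker [(0.56, [296.2, 171.1])]
mains []
start_key [(0.38, [288.9, 200.1])]
stop_key []
bottle_blue []
bottle_violet []
tube_rack [(0.72, [163.3, 183.3])]
slide_box [(0.56, [348.0, 169.3])]
lid_edge [(0.97, [228.8, 163.9])]
heat_on [(0.53, [279.3, 171.5])]
shaker_on [(0.65, [289.7, 170.4])]
start_key_top []
panel [(0.76, [250.4, 179.4])]
```

View pics/scene0.png

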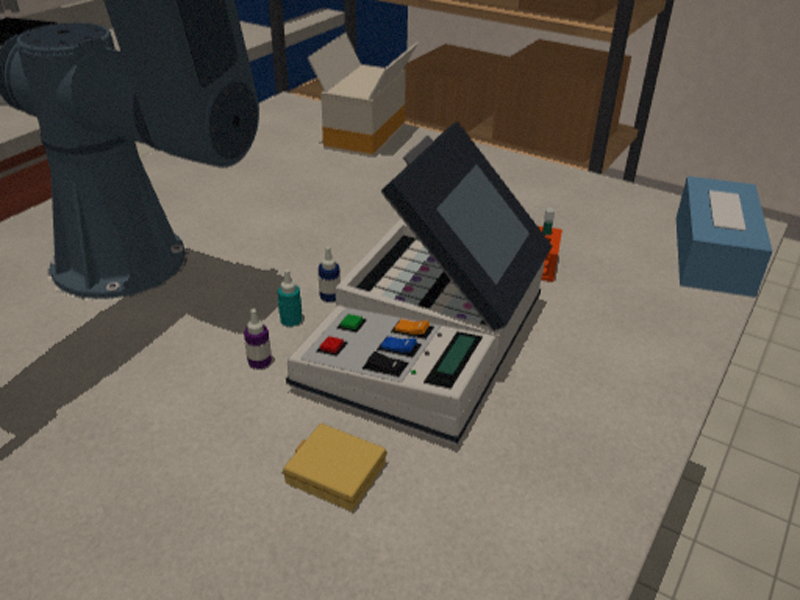

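View pics/top0.png

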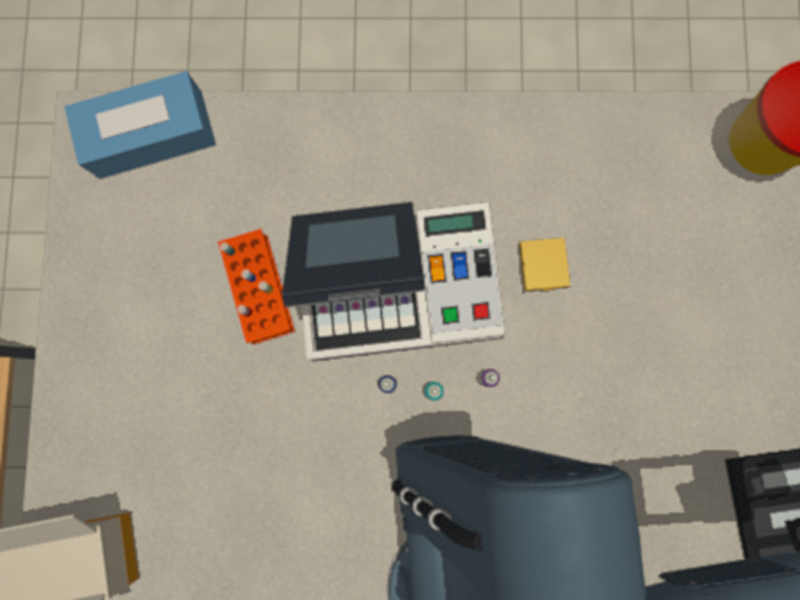

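Run:
```python
import cv2,pickle
for n,(u0,v0,u1,v1) in {"scene":(150,100,400,300),"top":(140,90,380,270)}.items():
    p=pickle.load(open(f"pics/{n}0.pkl","rb"))["pixels"][v0:v1,u0:u1,::-1]
    f=800/(u1-u0)
    if f*(v1-v0)>600:f=600/(v1-v0)
    im=cv2.resize(p,None,fx=f,fy=f,interpolation=cv2.INTER_CUBIC)
    cv2.imwrite(f"pics/{n}0c.png",im);print(f)
```

```text
3.0
3.3333333333333335
```

View pics/scene0c.png

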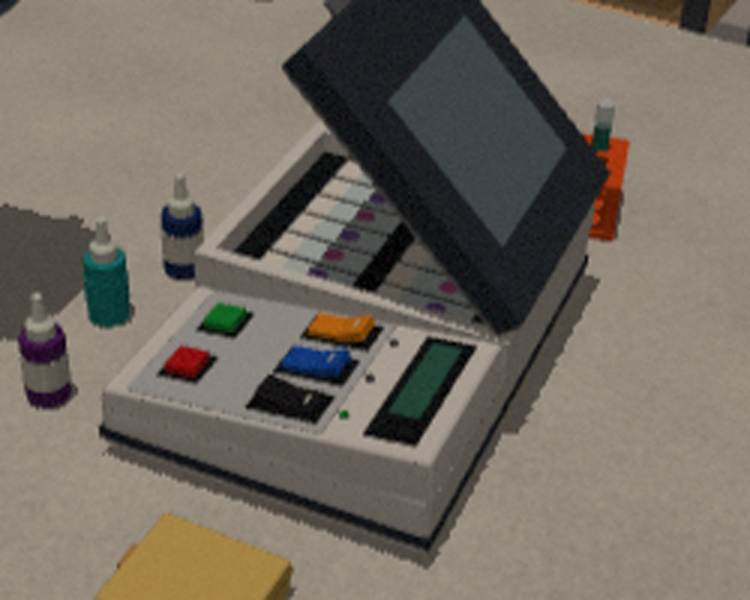

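View pics/top0c.png

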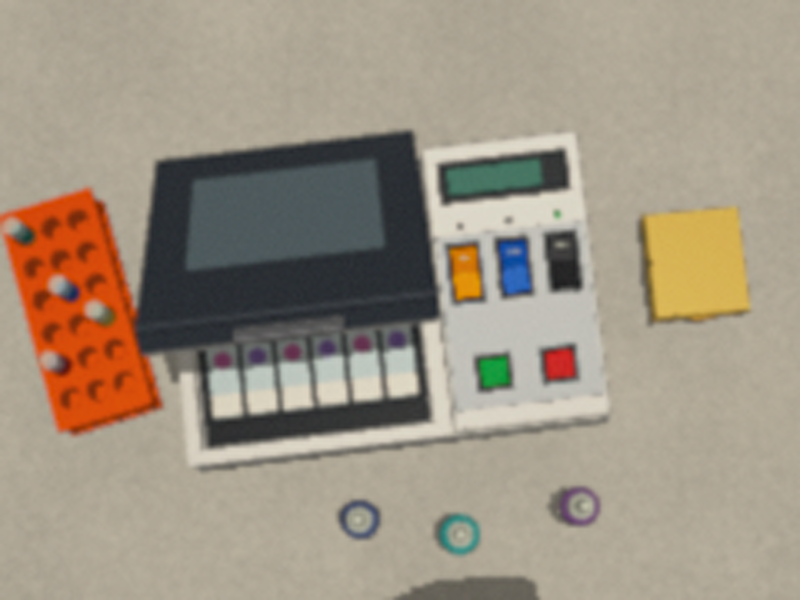

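```bash
cat > h.py <<'E'
import numpy as np,cv2,pickle
from scipy.optimize import least_squares
def load(n,i=0): return pickle.load(open(f"pics/{n}{i}.pkl","rb"))
def proj(c,P):
    P=np.atleast_2d(P); q=(P-c["position"])@c["attitude"]  # cam coords
    q=q*np.array([1,-1,-1]); K=c["camera_matrix"]
    u=q@K.T; return u[:,:2]/u[:,2:]
def tri(cs,uvs):
    r=least_squares(lambda X:np.concatenate([(proj(c,X)[0]-uv) for c,uv in zip(cs,uvs)]),[550,0,90.])
    return r.x,r.fun
E
python3 - <<'E'
from h import *
cams={n:load(n) for n in("scene","top")}
def blob(n,hue,box,smin=120,vmin=60):
    u0,v0,u1,v1=box
    hsv=cv2.cvtColor(cams[n]["pixels"],cv2.COLOR_RGB2HSV)
    m=((hsv[...,0]>=hue[0])&(hsv[...,0]<=hue[1])&(hsv[...,1]>smin)&(hsv[...,2]>vmin)).astype(np.uint8)
    M=np.zeros_like(m);M[v0:v1,u0:u1]=m[v0:v1,u0:u1]
    k,l,st,ce=cv2.connectedComponentsWithStats(M)
    i=1+np.argmax(st[1:,4]);return ce[i],st[i]
B={"scene":(195,190,285,245),"top":(270,155,320,215)}
for nm,h in dict(green=(45,80),red=(172,180),amber=(10,25),blue=(105,120)).items():
    r={n:blob(n,h,B[n]) for n in cams}
    X,f=tri([cams["scene"],cams["top"]],[r["scene"][0],r["top"][0]])
    print(nm,r["scene"][0].round(1),r["scene"][1],r["top"][0].round(1),r["top"][1],X.round(1),f.round(1))
E
```

```text
green [224.3 205.1] [218 201  14   9  74] [287.9 201.1] [284 197   9   9  71] [491.4   2.8  74.5] [ 0.3 -0.   0.3  0.3]Traceback (most recent call last):
  File "<stdin>", line 12, in <module>
  File "<stdin>", line 9, in blob
    return _wrapfunc(a, 'argmax', axis=axis, out=out, **kwds)
    return bound(*args, **kwds)
ValueError: attempt to get argmax of an empty sequence
```

Run:
```python
from h import *
cams={n:load(n) for n in("scene","top")}
def blob(n,hue,box,smin=120,vmin=60):
    u0,v0,u1,v1=box
    hsv=cv2.cvtColor(cams[n]["pixels"],cv2.COLOR_RGB2HSV)
    m=((hsv[...,0]>=hue[0])&(hsv[...,0]<=hue[1])&(hsv[...,1]>smin)&(hsv[...,2]>vmin)).astype(np.uint8)
    M=np.zeros_like(m);M[v0:v1,u0:u1]=m[v0:v1,u0:u1]
    k,l,st,ce=cv2.connectedComponentsWithStats(M)
    if k<2: return None
    i=1+np.argmax(st[1:,4]);return ce[i],st[i]
B={"scene":(195,190,285,245),"top":(270,155,320,215)}
for nm,h in dict(green=(45,80),red=(0,7),amber=(9,25),blue=(105,122)).items():
    r={n:blob(n,h,B[n]) for n in cams}
    if None in r.values(): print(nm,r);continue
    X,f=tri([cams["scene"],cams["top"]],[r["scene"][0],r["top"][0]])
    print(nm,r["scene"][0].round(1),r["scene"][1],r["top"][0].round(1),r["top"][1],X.round(1),f.round(1))
def crop(n,b,f,o):
    u0,v0,u1,v1=b
    cv2.imwrite(o,cv2.resize(cams[n]["pixels"][v0:v1,u0:u1,::-1],None,fx=f,fy=f,interpolation=cv2.INTER_CUBIC))
crop("scene",(240,70,360,220),4,"pics/sl.png"); crop("scene",(180,185,340,285),5,"pics/sp.png")
crop("top",(175,120,335,235),5,"pics/tl.png")
```

```text
green [224.3 205.1] [218 201  14   9  74] [287.9 201.1] [284 197   9   9  71] [491.4   2.8  74.5] [ 0.3 -0.   0.3  0.3]
red [211.8 219.8] [205 215  15  11  80] [307.3 198.8] [303 194  10  10  78] [498.5 -52.4  74. ] [ 0.3 -0.   0.3  0.3]
amber [263.4 208.8] [252 204  23  10 160] [279.2 171.4] [275 163  10  17 136] [575.3  28.2  83.8] [ 0.2 -0.   0.1  0.2]
blue [254.6 219.9] [244 216  23   9 151] [293.9 169.5] [290 162   9  16 123] [580.4 -13.9  84.4] [ 0.3 -0.   0.3  0.4]
```

View pics/sl.png

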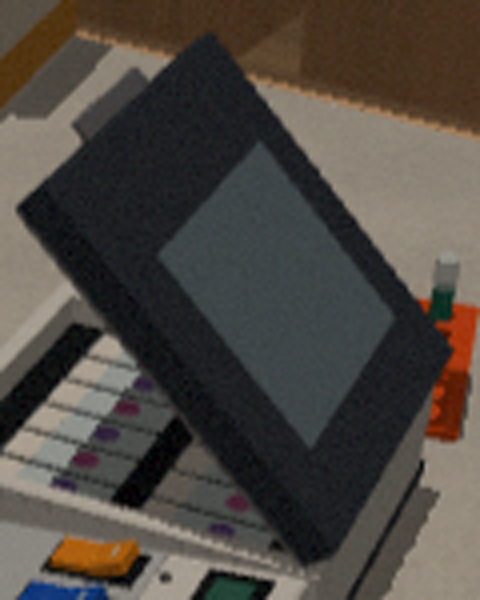

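View pics/sp.png

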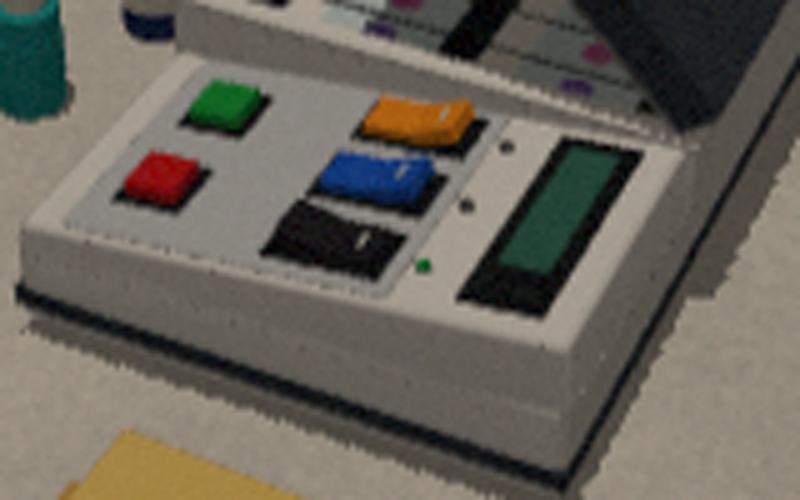

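View pics/tl.png

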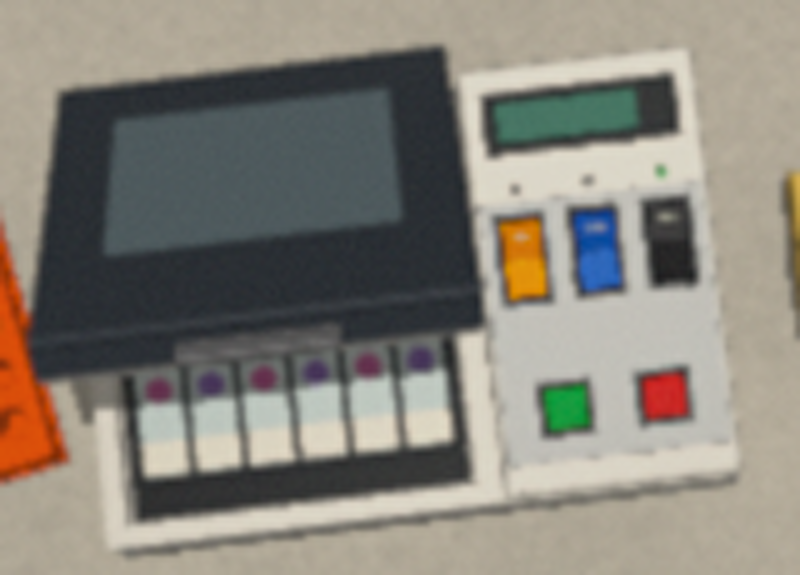

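```bash
cat > fit.py <<'E'
from h import *
C=[load("scene"),load("top")]
sl=lambda a,b:np.array([240+a/4,70+b/4]); tl=lambda a,b:np.array([175+a/5,120+b/5]); sp=lambda a,b:np.array([180+a/5,185+b/5])
obs=[("green",0,(224.3,205.1),.5),("green",1,(287.9,201.1),.5),("red",0,(211.8,219.8),.5),("red",1,(307.3,198.8),.5),
("amber",0,(263.4,208.8),.7),("amber",1,(279.2,171.4),.7),("blue",0,(254.6,219.9),.7),("blue",1,(293.9,169.5),.7),
("fr",0,sl(45,185),1),("fl",0,sl(210,36),1),("hr",0,sl(330,548),1.5),("hl",0,sl(450,352),1.5),
("fr",1,tl(476,292),1),("fl",1,tl(38,338),1),("hr",1,tl(443,48),1.5),("hl",1,tl(62,95),1.5),
("prr",1,tl(688,50),1.5),("pfr",1,tl(738,470),1.5),("prr",0,sp(572,348),1.5),("pfr",0,sp(25,225),1.5),
("cfl",1,tl(110,549),1.5)]
def pts(p):
    x,y,w,xr,xk,th,hx=p[:7]
    t=.12
    def pan(a,b,h): # panel coords
        return np.array([a*np.cos(t)-h*np.sin(t),-112+b,78+a*np.sin(t)+h*np.cos(t)])
    def lid(s,b,h): return np.array([hx-s*np.cos(th)+h*np.sin(th),70+b,94+s*np.sin(th)+h*np.cos(th)])
    L=dict(green=pan(xk,28,7.5),red=pan(xk,-28,7.5),amber=pan(xr,42,8),blue=pan(xr,0,8),mains=pan(xr,-42,8),
      fr=lid(240,-110,24),fl=lid(240,110,24),hr=lid(0,-110,24),hl=lid(0,110,24),edge=lid(240,0,24),
      prr=pan(125,-68,0),pfr=pan(-125,-68,0),cfl=np.array([-125,180,92]),
      heat_on=pan(xr+17,42,13),shaker_on=pan(xr+17,0,13),start=pan(xk,28,10),hinge=np.array([hx,70,94]),panel=pan(0,0,0))
    R=np.array([[np.cos(w),-np.sin(w),0],[np.sin(w),np.cos(w),0],[0,0,1]])
    return {k:R@v+[x,y,0] for k,v in L.items()}
def f(p):
    W=pts(p); return np.concatenate([(proj(C[c],W[k])[0]-uv)/s for k,c,uv,s in obs])
if __name__=="__main__":
    r=least_squares(f,[550,100,.128,20,-70,.7,115.],loss="soft_l1")
    print(r.x.round(3))
    res=f(r.x).reshape(-1,2)
    for o,e in zip(obs,res): print(o[0],o[1],(e*o[3]).round(1))
    for k,v in pts(r.x).items(): print(k,v.round(1))
    np.save("fit.npy",r.x)
E
python3 fit.py
```

```text
[ 5.58314e+02  9.50300e+01  1.23000e-01  9.94200e+00 -7.68600e+01
  7.89000e-01  1.14664e+02]
green 0 [ 0.3 -0.4]
green 1 [0.5 0.1]
red 0 [ 0.1 -0.5]
red 1 [0.7 0.1]
amber 0 [-0.  -0.8]
amber 1 [ 0.7 -0.1]
blue 0 [ 0.3 -0.6]
blue 1 [0.8 0.1]
fr 0 [-0.7 -1.1]
fl 0 [-0.4 -2.8]
hr 0 [1.6 0.1]
hl 0 [ 1.2 -1.4]
fr 1 [ 1.7 -0.5]
fl 1 [-2.6  1. ]
hr 1 [ 0.7 -1.3]
hl 1 [-0.7 -1.7]
prr 1 [ 0.9 -3. ]
pfr 1 [1.1 0.1]
prr 0 [0.8 0.3]
pfr 0 [-2.  -1.1]
cfl 1 [-0.7 -1.3]
green [492.    2.2  76.2]
red [498.9 -53.4  76.2]
amber [575.8  26.7  87.1]
blue [580.9 -15.   87.1]
mains [586.1 -56.7  87.1]
fr [526.   50.7 281.2]
fl [499.  269.1 281.2]
hr [693.9  71.5 110.9]
hl [666.9 289.9 110.9]
edge [512.5 159.9 281.2]
prr [703.6 -68.3  93. ]
pfr [457.3 -98.9  63. ]
cfl [412.1 258.3  92. ]
heat_on [591.9  28.7  94.1]
shaker_on [597.1 -13.   94.1]
start [491.7   2.1  78.7]
hinge [663.5 178.6  94. ]
panel [572.1 -16.1  78. ]
```

Run:
```python
import workcell
print([k for k in dir(workcell) if not k.startswith("__")])
try: print(workcell.tips_ahead)
except Exception as e: print(e)
s=workcell.sense();print(s["eef_pos"],s["time_s"])
```

```text
['PlanningError', 'finish_job', 'read_camera', 'regions_of', 'sense', 'spot_in', 'tips_ahead']
22.0
[ 173.13059577 -548.31590541  260.68618874] 1.7
```

Request:
apply_moves --pt "0 0 -0.015 0.01 0.02 0.03 0" --pt "0 0 -0.015 0.015 0.03 0.03 0" --pt "0 0 -0.015 0.02 0.04 0.03 0" --pt "0 0 -0.015 0.02 0.04 0.02 0" --pt "0 0 -0.015 0.02 0.042 0 0" --pt "0 0 -0.015 0.02 0.042 0 0" --force 20

```text
time_s: 2.3
eef_pos: [277.2, -335.9, 369.6]
eef_rot: [[0.001, 0.977, 0.213], [-0.002, 0.213, -0.977], [-1.0, 0.001, 0.002]]
wrist_force: [1.8, -0.6, -1.2]
width: 0.477
```

Request:
apply_moves --pt "0 0 -0.0075 0.0212 0.0413 0 0" --pt "0 0 -0.0075 0.0212 0.0413 0 0" --pt "0 0 -0.0075 0.0212 0.0413 0 0" --pt "0 0 -0.0075 0.0212 0.0413 0 0" --pt "0 0 -0.0075 0.0212 0.0413 0 0" --pt "0 0 -0.0075 0.0212 0.0413 0 0" --pt "0 0 -0.0075 0.0212 0.0413 0 0" --pt "0 0 -0.0075 0.0212 0.0413 0 0" --pt "0 0 -0.0075 0.0212 0.0413 0 0" --pt "0 0 -0.0075 0.0212 0.0413 -0.01 0" --pt "0 0 -0.0075 0.0212 0.0413 -0.01 0" --pt "0 0 -0.0075 0.0212 0.0413 -0.01 0"

```text
time_s: 3.5
eef_pos: [531.7, 160.5, 338.5]
eef_rot: [[0.001, 0.992, 0.126], [-0.0, 0.126, -0.992], [-1.0, 0.001, 0.0]]
wrist_force: [-0.1, -0.7, -0.2]
width: 0.007
```

Request:
apply_moves --pt "0 0 0 0 0 0 0" --pt "0 0 0 0 0 0 0"

```text
time_s: 3.7
eef_pos: [530.8, 159.1, 337.7]
eef_rot: [[-0.002, 0.992, 0.128], [-0.001, 0.128, -0.992], [-1.0, -0.002, 0.0]]
wrist_force: [-0.4, -0.5, 0.2]
width: 0.003
```

```bash
cat > look.py <<'E'
import sys
from workcell import *
from h import *
tag=sys.argv[1]
for n in sys.argv[2:]:
    c=read_camera(n); pickle.dump(c,open(f"pics/{n}{tag}.pkl","wb"))
    u0,v0,u1,v1={"scene":(150,40,400,240),"top":(140,70,380,250)}[n]
    cv2.imwrite(f"pics/{n}{tag}.png",cv2.resize(c["pixels"][v0:v1,u0:u1,::-1],(750,int(750*(v1-v0)/(u1-u0))),interpolation=cv2.INTER_CUBIC))
s=sense();print(s["time_s"],s["eef_pos"].round(1),s["wrist_force"].round(2),s["width"],s["q"].round(2))
E
python3 look.py 1 scene
```

```text
3.75 [530.9 158.2 338.4] [ 0.44 -0.63  0.6 ] 0.003527609644618559 [ 0.08  0.08  1.56 -0.    1.5   1.52]
```

View pics/scene1.png

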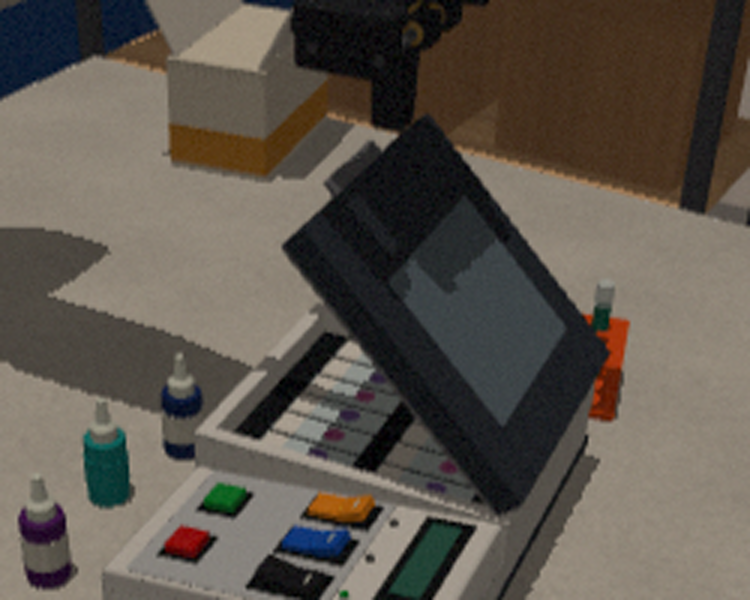

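Run:
```python
from h import *
c=load("scene",1)
for dz in (0,):
  for a in((0,0),(9,18),(-9,-18),(9,-18),(-9,18)): print(a,((proj(c,[531+a[0],159.5+a[1],316])[0]-[150,40])*3).round(0))
```

```text
(0, 0) [394. 122.]
(9, 18) [418. 116.]
(-9, -18) [369. 128.]
(9, -18) [392. 134.]
(-9, 18) [395. 111.]
```

Request:
apply_moves --pt "0 0 0 0 0.001 -0.012 0" --pt "0 0 0 0 0.001 -0.015 0" --pt "0 0 0 0 0 -0.01 0" --pt "0 0 0 0 0 -0.005 0" --pt "0 0 0 0 0 -0.003 0"

```text
time_s: 4.25
eef_pos: [531.0, 160.0, 293.1]
eef_rot: [[-0.0, 0.992, 0.125], [-0.0, 0.125, -0.992], [-1.0, -0.0, 0.0]]
wrist_force: [0.4, -0.0, 2.1]
width: 0.005
```

Request:
apply_moves --pt "0 0 0 -0.004 0 -0.004 0" --pt "0 0 0 -0.004 -0.001 -0.004 0" --pt "0 0 0 -0.004 0 -0.004 0"

```text
time_s: 4.55
eef_pos: [518.9, 159.2, 281.6]
eef_rot: [[0.001, 0.992, 0.125], [-0.0, 0.125, -0.992], [-1.0, 0.001, 0.0]]
wrist_force: [0.2, -1.5, 2.0]
width: 0.003
```

Request:
apply_moves --pt "0 0 0 -0.0042 -0.0005 -0.0045 0" --pt "0 0 0 -0.0042 -0.0005 -0.0045 0" --pt "0 0 0 -0.0042 -0.0005 -0.0045 0" --pt "0 0 0 -0.0042 -0.0005 -0.0047 0" --pt "0 0 0 -0.004 -0.0005 -0.0048 0" --pt "0 0 0 -0.004 -0.0005 -0.0048 0" --pt "0 0 0 -0.004 -0.0005 -0.005 0" --pt "0 0 0 -0.004 -0.0005 -0.005 0"

```text
time_s: 5.35
eef_pos: [486.1, 155.5, 243.3]
eef_rot: [[0.0, 0.992, 0.125], [0.0, 0.125, -0.992], [-1.0, 0.0, -0.0]]
wrist_force: [1.6, -0.2, 0.3]
width: 0.007
```

```bash
python3 look.py 2 scene
```

```text
5.4 [485.  155.5 242.3] [0.76 0.1  0.07] 0.006551809400026215 [0.08 0.05 1.79 0.   1.3  1.52]
```

View pics/scene2.png

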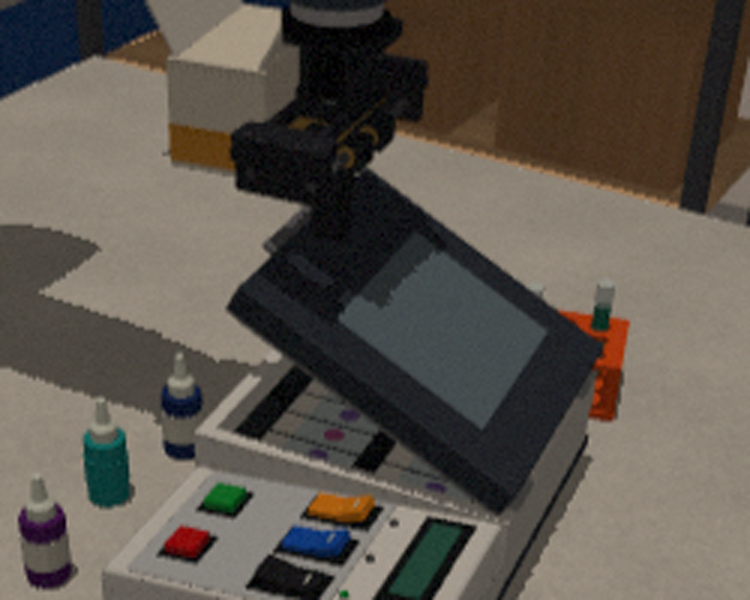

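Request:
apply_moves --pt "0 0 0 -0.0035 -0.0005 -0.0058 0" --pt "0 0 0 -0.0035 -0.0005 -0.0058 0" --pt "0 0 0 -0.0033 -0.0004 -0.0059 0" --pt "0 0 0 -0.0032 -0.0004 -0.006 0" --pt "0 0 0 -0.0031 -0.0004 -0.006 0" --pt "0 0 0 -0.0028 -0.0003 -0.0062 0" --pt "0 0 0 -0.0026 -0.0003 -0.0062 0" --pt "0 0 0 -0.0024 -0.0003 -0.0063 0" --pt "0 0 0 -0.0022 -0.0003 -0.0063 0" --pt "0 0 0 -0.002 -0.0003 -0.0063 0"

```text
time_s: 6.4
eef_pos: [457.5, 151.7, 182.4]
eef_rot: [[-0.0, 0.992, 0.125], [0.0, 0.125, -0.992], [-1.0, -0.0, -0.0]]
wrist_force: [-0.9, 1.3, 1.7]
width: 0.005
```

Request:
apply_moves --pt "0 0 0 -0.0016 -0.0002 -0.006 0" --pt "0 0 0 -0.0015 -0.0002 -0.006 0" --pt "0 0 0 -0.0014 -0.0002 -0.006 0" --pt "0 0 0 -0.001 -0.0002 -0.005 0" --pt "0 0 0 -0.001 -0.0001 -0.005 0"

```text
time_s: 6.9
eef_pos: [451.1, 150.8, 154.5]
eef_rot: [[-0.0, 0.992, 0.125], [-0.0, 0.125, -0.992], [-1.0, -0.0, 0.0]]
wrist_force: [0.3, 0.1, 1.5]
width: 0.005
```

Request:
apply_moves --pt "0 0 0 -0.0005 0 -0.004 0" --pt "0 0 0 -0.0005 0 -0.004 0" --pt "0 0 0 0 0 -0.003 0" --pt "0 0 0 0 0 -0.002 0"

```text
time_s: 7.3
eef_pos: [450.1, 150.7, 141.7]
eef_rot: [[-0.0, 0.992, 0.125], [-0.0, 0.125, -0.992], [-1.0, -0.0, 0.0]]
wrist_force: [-0.6, -0.6, 1.3]
width: 0.008
```

Request:
apply_moves --pt "0 0 0 0 0 -0.0015 0" --pt "0 0 0 0 0 -0.001 0"

```text
time_s: 7.5
eef_pos: [450.2, 150.8, 140.3]
eef_rot: [[-0.0, 0.992, 0.126], [-0.0, 0.126, -0.992], [-1.0, -0.0, 0.0]]
wrist_force: [-7.8, -1.1, 16.8]
width: 0.004
```

Request:
apply_moves --pt "0 0 0 -0.0005 0 -0.0003 0" --pt "0 0 0 0 0 0 0"

```text
time_s: 7.7
eef_pos: [450.2, 150.8, 140.3]
eef_rot: [[0.001, 0.992, 0.126], [-0.0, 0.126, -0.992], [-1.0, 0.001, 0.0]]
wrist_force: [-3.0, -1.7, 8.9]
width: 0.006
```

```bash
python3 look.py 3 scene
```

```text
7.75 [450.2 150.8 140.3] [-3.61 -1.8   9.94] 0.0062358106336543595 [ 0.07  0.11  1.96 -0.    1.08  1.52]
```

View pics/scene3.png

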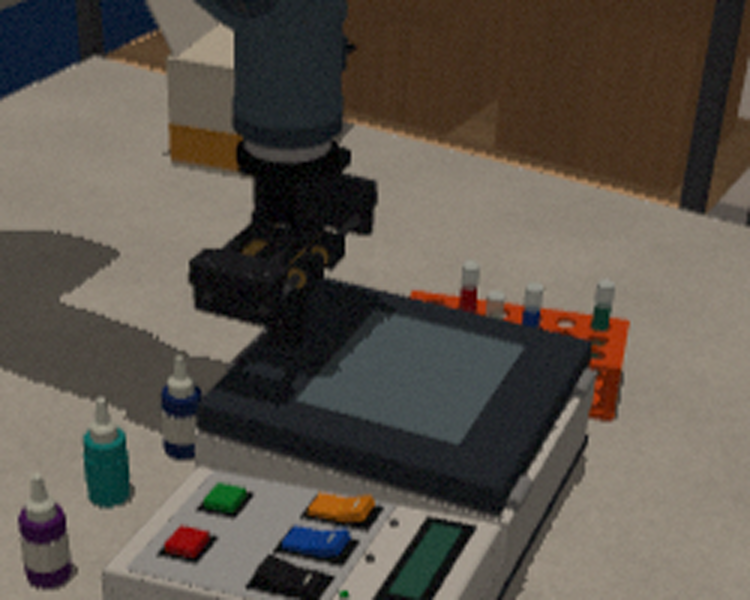

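Request:
apply_moves --pt "0 0 0 0 0 0.005 0" --pt "0 0 0 0 0 0.015 0" --pt "0 0 0 0.01 -0.01 0.02 0" --pt "0 0 0 0.02 -0.02 0.01 0" --pt "0 0 0 0.03 -0.03 0 0" --pt "0 0 0 0.03 -0.03 0 0" --pt "0 0 0 0.03 -0.02 0 0" --pt "0 0 0 0.02 -0.012 0 0" --pt "0 0 0 0 0 0 0" --pt "0 0 0 0 0 0 0"

```text
time_s: 8.75
eef_pos: [589.3, 28.9, 188.7]
eef_rot: [[-0.001, 0.992, 0.125], [0.0, 0.125, -0.992], [-1.0, -0.001, -0.001]]
wrist_force: [0.1, 0.6, 0.2]
width: 0.008
```

```bash
python3 look.py 4 scene top
python3 - <<'E'
from fit import *
p=np.load("fit.npy")
C4=load("top",0); W=pts(p)
for k in("heat_on","shaker_on","start","amber","blue"): print(k,W[k].round(1),"tl",((proj(C4,W[k])[0]-[175,120])*5).round(0),"sp",((proj(C[0],W[k])[0]-[180,185])*5).round(0))
E
```

```text
8.85 [588.7  29.6 188.9] [-0.56  0.26 -0.38] 0.0004800178991637627 [-0.15  0.28  1.63  0.    1.22  1.29]
heat_on [591.9  28.7  94.1] tl [522. 226.] sp [452. 113.]
shaker_on [597.1 -13.   94.1] tl [595. 217.] sp [411. 169.]
start [491.7   2.1  78.7] tl [567. 406.] sp [222.  94.]
amber [575.8  26.7  87.1] tl [525. 256.] sp [417. 115.]
blue [580.9 -15.   87.1] tl [598. 248.] sp [375. 171.]
```

View pics/scene4.png

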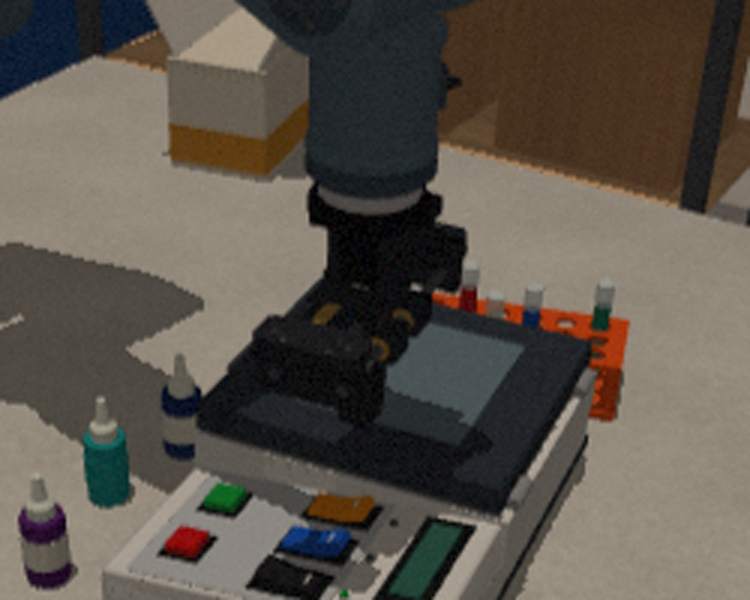

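View pics/top4.png

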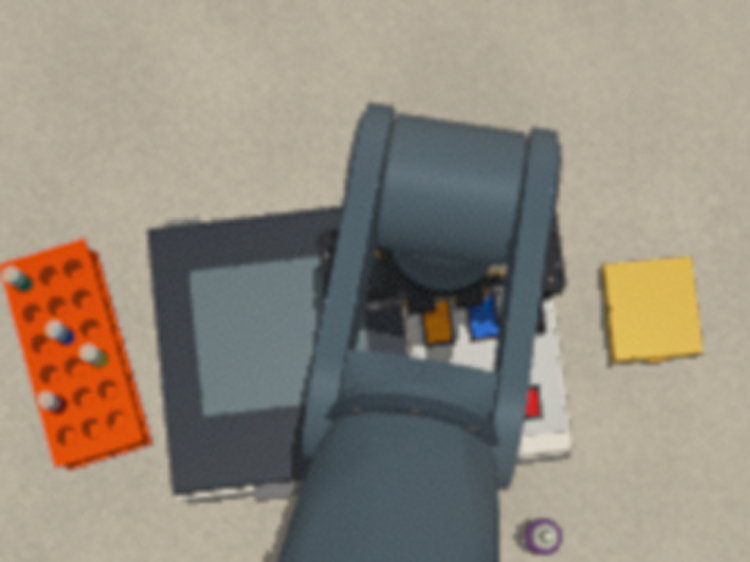

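Request:
apply_moves --pt "0 0 0 0.002 0 -0.02 0" --pt "0 0 0 0 0 -0.02 0" --pt "0 0 0 0 0 -0.015 0" --pt "0 0 0 0 0 -0.007 0" --pt "0 0 0 0 0 -0.003 0"

```text
time_s: 9.35
eef_pos: [591.0, 29.3, 123.5]
eef_rot: [[-0.001, 0.992, 0.126], [0.0, 0.126, -0.992], [-1.0, -0.001, -0.0]]
wrist_force: [-0.6, -0.3, -0.1]
width: 0.008
```

Request:
apply_moves --pt "0 0 0 0 0 -0.002 0" --pt "0 0 0 0 0 -0.002 0" --pt "0 0 0 0 0 -0.002 0"

```text
time_s: 9.65
eef_pos: [592.2, 28.7, 118.8]
eef_rot: [[0.001, 0.992, 0.125], [-0.0, 0.125, -0.992], [-1.0, 0.001, 0.0]]
wrist_force: [-0.2, 0.9, 0.1]
width: 0.003
```

Request:
apply_moves --pt "0 0 0 0 0 -0.002 0" --pt "0 0 0 0 0 -0.002 0"

```text
time_s: 9.85
eef_pos: [593.4, 28.8, 115.5]
eef_rot: [[0.004, 0.992, 0.125], [-0.0, 0.125, -0.992], [-1.0, 0.004, 0.001]]
wrist_force: [3.4, 1.4, 4.8]
width: 0.004
```

Request:
apply_moves --pt "0 0 0 0 0 -0.001 0" --pt "0 0 0 0 0 -0.001 0"

```text
time_s: 10.05
eef_pos: [592.5, 28.7, 112.8]
eef_rot: [[0.002, 0.992, 0.126], [-0.0, 0.126, -0.992], [-1.0, 0.002, 0.001]]
wrist_force: [2.0, 0.1, 3.2]
width: 0.003
```

Request:
apply_moves --pt "0 0 0 0 0 -0.001 0" --pt "0 0 0 0 0 0 0"

```text
time_s: 10.25
eef_pos: [592.3, 28.6, 112.0]
eef_rot: [[0.001, 0.992, 0.125], [-0.0, 0.125, -0.992], [-1.0, 0.001, 0.0]]
wrist_force: [1.9, 0.4, 7.2]
width: 0.0
```

Request:
apply_moves --pt "0 0 0 0 0 -0.001 0" --pt "0 0 0 0 0 0 0"

```text
time_s: 10.45
eef_pos: [592.4, 28.7, 111.8]
eef_rot: [[0.002, 0.992, 0.126], [-0.0, 0.126, -0.992], [-1.0, 0.001, 0.001]]
wrist_force: [-0.9, 0.7, 13.2]
width: 0.006
```

Request:
apply_moves --pt "0 0 0 0 0 0.005 0" --pt "0 0 0 0 0 0.015 0" --pt "0 0 0 0 0 0.02 0" --pt "0 0 0 0.001 -0.01 0 0" --pt "0 0 0 0.002 -0.016 0 0" --pt "0 0 0 0.002 -0.016 0 0" --pt "0 0 0 0 0 0 0" --pt "0 0 0 0 0 0 0"

```text
time_s: 11.25
eef_pos: [596.2, -14.1, 149.2]
eef_rot: [[-0.002, 0.992, 0.124], [0.001, 0.124, -0.992], [-1.0, -0.002, -0.001]]
wrist_force: [-0.0, -0.1, -0.6]
width: 0.005
```

```bash
sed -i 's/(150,40,400,240)/(150,100,400,300)/' look.py; python3 look.py 5 scene
```

```text
11.3 [596.2 -13.5 149.4] [ 0.15 -0.43  0.04] 0.006131827431639219 [-0.22  0.35  1.64  0.    1.16  1.22]
```

View pics/scene5.png

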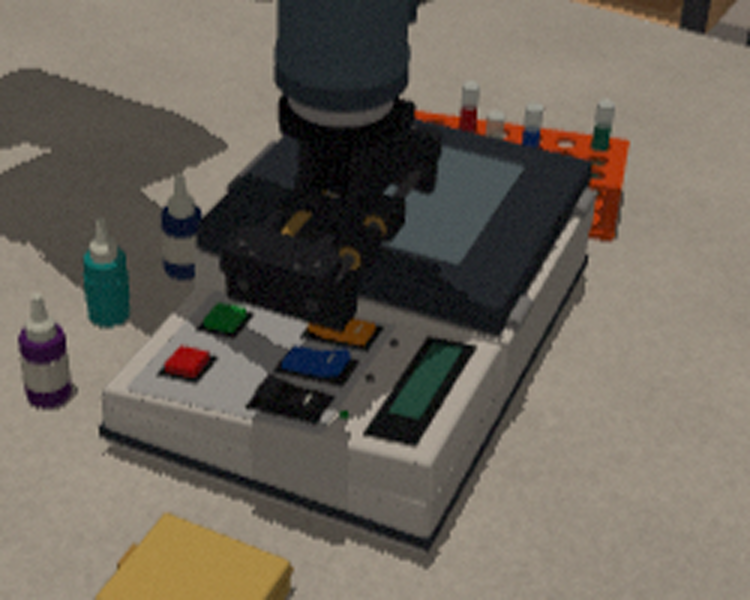

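Request:
apply_moves --pt "0 0 0 0.001 0.0005 -0.01 0" --pt "0 0 0 0 0 -0.012 0" --pt "0 0 0 0 0 -0.006 0" --pt "0 0 0 0 0 -0.002 0" --pt "0 0 0 0 0 -0.002 0" --pt "0 0 0 0 0 -0.002 0" --pt "0 0 0 0 0 -0.001 0"

```text
time_s: 12.0
eef_pos: [598.2, -12.4, 115.6]
eef_rot: [[0.001, 0.992, 0.126], [0.0, 0.126, -0.992], [-1.0, 0.001, -0.0]]
wrist_force: [0.7, 1.3, 3.1]
width: 0.006
```

Request:
apply_moves --pt "0 0 0 0 0 -0.001 0" --pt "0 0 0 0 0 -0.001 0" --pt "0 0 0 0 0 0 0"

```text
time_s: 12.3
eef_pos: [598.4, -12.9, 113.7]
eef_rot: [[0.002, 0.992, 0.125], [-0.001, 0.125, -0.992], [-1.0, 0.002, 0.001]]
wrist_force: [1.3, 1.5, 3.2]
width: 0.002
```

Request:
apply_moves --pt "0 0 0 0 0 -0.001 0" --pt "0 0 0 0 0 -0.001 0" --pt "0 0 0 0 0 0 0"

```text
time_s: 12.6
eef_pos: [598.4, -13.0, 112.0]
eef_rot: [[0.002, 0.992, 0.125], [-0.001, 0.125, -0.992], [-1.0, 0.002, 0.001]]
wrist_force: [1.2, 1.0, 6.6]
width: 0.004
```

Request:
apply_moves --pt "0 0 0 0 0 -0.001 0" --pt "0 0 0 0 0 0 0"

```text
time_s: 12.8
eef_pos: [598.6, -13.1, 111.9]
eef_rot: [[0.002, 0.992, 0.125], [-0.001, 0.125, -0.992], [-1.0, 0.002, 0.001]]
wrist_force: [-1.3, 1.0, 12.2]
width: 0.004
```

Request:
apply_moves --pt "0 0 0 0 0 0.005 0" --pt "0 0 0 0 0 0.015 0" --pt "0 0 0 0 0 0.02 0" --pt "0 0 0 -0.015 0.002 0 0" --pt "0 0 0 -0.025 0.004 0 0" --pt "0 0 0 -0.03 0.004 0 0" --pt "0 0 0 -0.025 0.004 0 0" --pt "0 0 0 -0.012 0.001 0 0" --pt "0 0 0 0 0 0 0" --pt "0 0 0 0 0 0 0"

```text
time_s: 13.8
eef_pos: [491.7, 1.9, 150.8]
eef_rot: [[0.002, 0.992, 0.125], [-0.0, 0.125, -0.992], [-1.0, 0.001, 0.001]]
wrist_force: [-0.1, -0.7, -0.5]
width: 0.004
```

```bash
python3 look.py 6 scene
python3 - <<'E'
from h import *
a=[load("scene",i)["pixels"][195:250,235:285,::-1] for i in (0,6)]
cv2.imwrite("pics/cmp6.png",cv2.resize(np.hstack(a),None,fx=8,fy=8,interpolation=cv2.INTER_CUBIC))
E
```

```text
13.85 [491.9   1.9 150.7] [-0.5   0.13  0.15] 0.005340242206551955 [-0.24  0.13  1.91 -0.    1.1   1.21]
```

View pics/scene6.png

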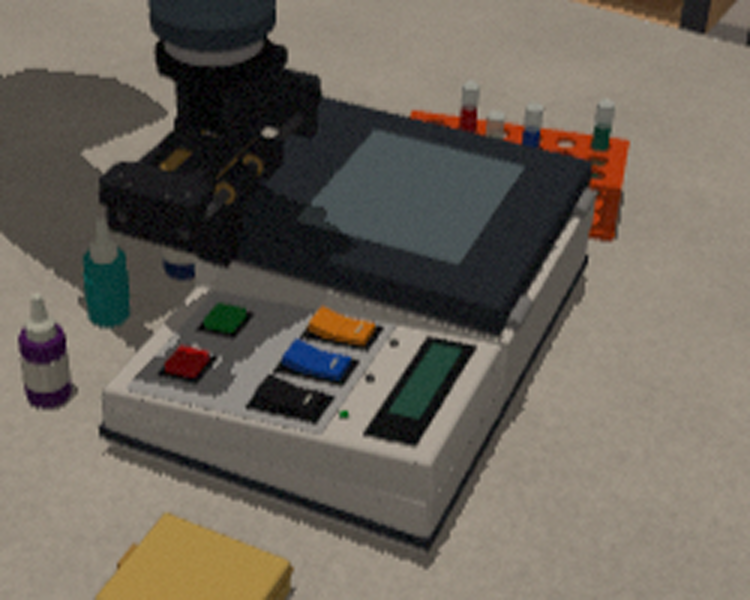

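View pics/cmp6.png

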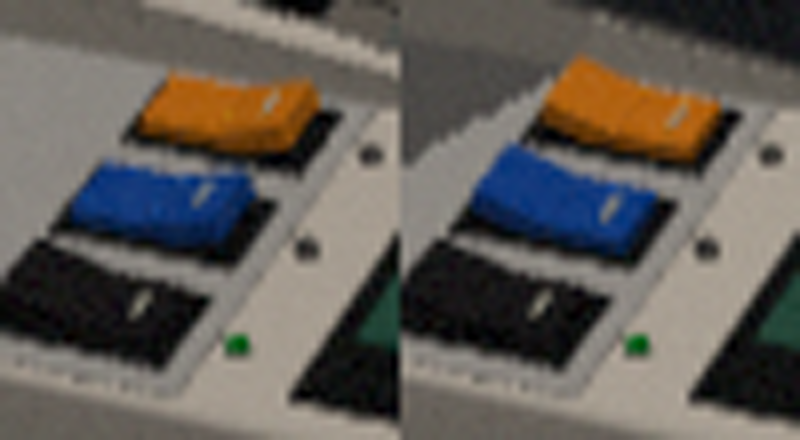

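Request:
apply_moves --pt "0 0 0 0 0 -0.01 0" --pt "0 0 0 0 0 -0.015 0" --pt "0 0 0 0 0 -0.01 0" --pt "0 0 0 0 0 -0.006 0" --pt "0 0 0 0 0 -0.003 0" --pt "0 0 0 0 0 -0.002 0" --pt "0 0 0 0 0 -0.002 0"

```text
time_s: 14.55
eef_pos: [491.1, 2.2, 102.4]
eef_rot: [[0.001, 0.992, 0.125], [-0.0, 0.125, -0.992], [-1.0, 0.001, 0.0]]
wrist_force: [0.1, 0.0, 0.3]
width: 0.003
```

Request:
apply_moves --pt "0 0 0 0 0 -0.001 0" --pt "0 0 0 0 0 -0.001 0"

```text
time_s: 14.75
eef_pos: [491.2, 2.2, 100.7]
eef_rot: [[0.001, 0.992, 0.125], [-0.0, 0.125, -0.992], [-1.0, 0.001, 0.0]]
wrist_force: [0.1, -0.0, 2.5]
width: 0.006
```

Contact at about 2.5 N, at the predicted height. I'll press through to full travel.

Request:
apply_moves --pt "0 0 0 0 0 -0.0015 0" --pt "0 0 0 0 0 -0.0015 0" --pt "0 0 0 0 0 0 0"

```text
time_s: 15.05
eef_pos: [491.5, 2.3, 97.6]
eef_rot: [[0.002, 0.992, 0.125], [-0.0, 0.125, -0.992], [-1.0, 0.002, 0.0]]
wrist_force: [2.5, 0.6, 4.6]
width: 0.004
```

Request:
apply_moves --pt "0 0 0 0 0 -0.0015 0" --pt "0 0 0 0 0 0 0"

```text
time_s: 15.25
eef_pos: [491.7, 2.2, 96.9]
eef_rot: [[0.002, 0.992, 0.126], [-0.0, 0.126, -0.992], [-1.0, 0.002, 0.0]]
wrist_force: [-0.6, 1.6, 11.4]
width: 0.007
```

Request:
apply_moves --pt "0 0 0 0 0 0.005 0" --pt "0 0 0 0 0 0.015 0" --pt "0 0 0 0 0 0.03 0" --pt "0 0 0 0 0 0.04 0" --pt "0 0 0 -0.01 -0.02 0.04 0" --pt "0 0 0 -0.015 -0.035 0.02 0" --pt "0 0 0 -0.015 -0.04 0 0" --pt "0 0 0 -0.015 -0.04 0 0" --pt "0 0 0 -0.015 -0.04 0 0" --pt "0 0 0 -0.015 -0.04 0 0" --pt "0 0 0 -0.015 -0.04 0 0" --pt "0 0 0 -0.015 -0.04 0 0"

```text
time_s: 16.45
eef_pos: [374.2, -293.7, 245.0]
eef_rot: [[-0.001, 0.992, 0.125], [0.001, 0.125, -0.992], [-1.0, -0.001, -0.001]]
wrist_force: [0.5, -1.5, -0.4]
width: 0.001
```

Request:
apply_moves --pt "0 0 0 -0.015 -0.04 0 0" --pt "0 0 0 -0.015 -0.04 0 0" --pt "0 0 0 -0.015 -0.04 0 0" --pt "0 0 0 0 -0.02 0 0" --pt "0 0 0 0 0 0 0" --pt "0 0 0 0 0 0 0"

```text
time_s: 17.05
eef_pos: [330.2, -431.9, 244.6]
eef_rot: [[-0.001, 0.992, 0.125], [0.003, 0.125, -0.992], [-1.0, -0.001, -0.003]]
wrist_force: [-0.5, 0.1, -0.6]
width: 0.002
```

```bash
python3 look.py 7 scene top
python3 - <<'E'
from h import *
a=[np.hstack([load("scene",i)["pixels"][190:250,195:285,::-1] for i in (0,7)])]
cv2.imwrite("pics/cmp7.png",cv2.resize(a[0],None,fx=4.4,fy=4.4,interpolation=cv2.INTER_CUBIC))
def cen(n,i,hue,B,smin=100,vmin=40):
    hsv=cv2.cvtColor(load(n,i)["pixels"],cv2.COLOR_RGB2HSV)
    m=((hsv[...,0]>=hue[0])&(hsv[...,0]<=hue[1])&(hsv[...,1]>smin)&(hsv[...,2]>vmin)).astype(np.uint8)
    M=np.zeros_like(m);u0,v0,u1,v1=B;M[v0:v1,u0:u1]=m[v0:v1,u0:u1]
    k,l,st,ce=cv2.connectedComponentsWithStats(M); j=1+np.argmax(st[1:,4]); return ce[j].round(1),st[j,4]
for nm,n,h,B in (("green","scene",(45,80),(210,195,240,215)),("red","scene",(0,7),(195,190,230,235)),("display","scene",(60,90),(270,205,310,245)),("box","scene",(18,32),(170,260,260,330)),("violet","scene",(125,150),(150,200,180,240)),("bluebottle","scene",(108,125),(200,155,222,195)),("teal","scene",(80,100),(175,170,198,212)),
 ("green","top",(45,80),(270,185,320,215)),("red","top",(0,7),(270,185,320,215)),("box","top",(18,32),(330,145,370,195)),("rack","top",(0,12),(135,140,192,225)),("display","top",(60,90),(265,130,320,155))):
    try: print(nm,n,cen(n,0,h,B),cen(n,7,h,B))
    except Exception as e: print(nm,n,e)
E
```

```text
17.15 [ 330.8 -431.2  245.1] [-0.05 -0.39  0.12] 0.0045742200997635875 [-1.13  0.13  1.7   0.    1.32  0.31]
green scene (array([224.5, 205.5]), np.int32(96)) (array([224.5, 205.5]), np.int32(93))
red scene (array([211.8, 219.9]), np.int32(86)) (array([211.8, 220. ]), np.int32(87))
display scene (array([291.4, 226.7]), np.int32(275)) (array([291.2, 226.7]), np.int32(267))
box scene (array([214.2, 298.1]), np.int32(2293)) (array([214.1, 298.1]), np.int32(2294))
violet scene (array([162.9, 214.9]), np.int32(65)) (array([163.2, 214.1]), np.int32(53))
bluebottle scene (array([209.3, 172.2]), np.int32(33)) (array([209.4, 172.2]), np.int32(34))
teal scene (array([185.3, 196.4]), np.int32(303)) (array([185.3, 196.3]), np.int32(305))
green top (array([287.9, 201.1]), np.int32(74)) (array([287.9, 201.1]), np.int32(74))
red top (array([307.4, 198.8]), np.int32(81)) (array([307.4, 198.8]), np.int32(81))
box top (array([348. , 168.8]), np.int32(956)) (array([348.1, 168.8]), np.int32(957))
rack top (array([163.7, 183.6]), np.int32(2108)) (array([163.9, 183.6]), np.int32(2128))
display top (array([297.6, 141.7]), np.int32(29)) (array([295.6, 141.2]), np.int32(36))
```

View pics/scene7.png

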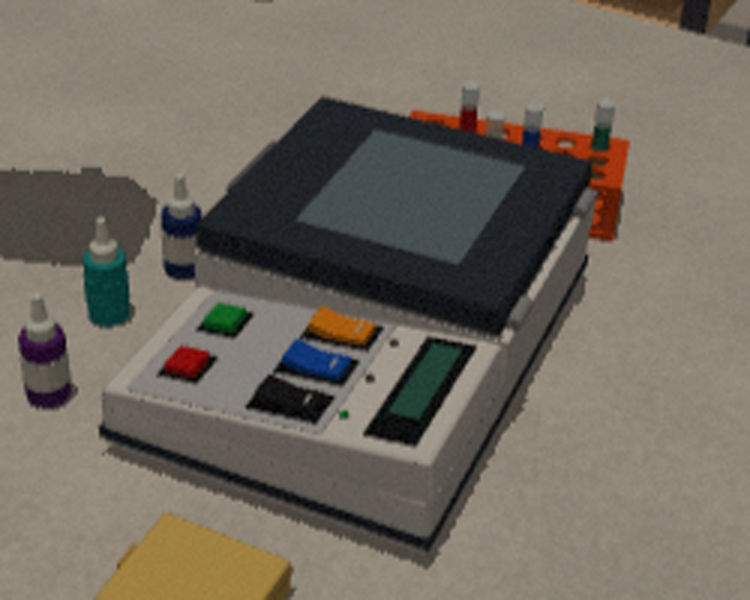

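View pics/top7.png

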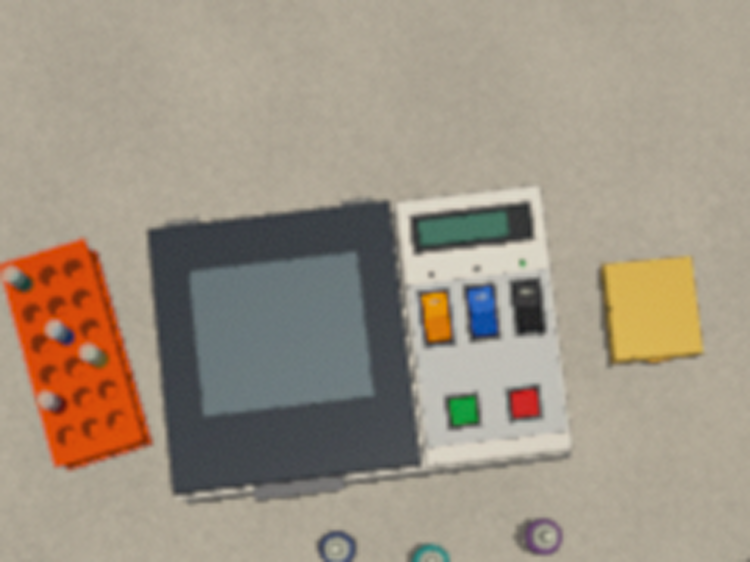

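View pics/cmp7.png

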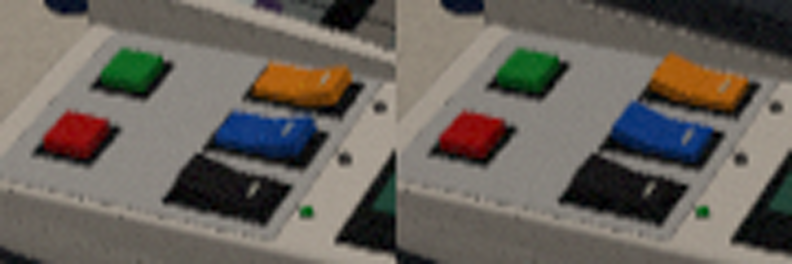

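Run:
```python
from fit import *
p=np.load("fit.npy")
for th in (0,.02,.05):
    p[5]=th; W=pts(p); print(th,[((proj(C[0],W[k])[0]-[150,100])*3).round(0).tolist() for k in("fr","fl","hl")])
im=load("scene",7)["pixels"][100:210,205:355,::-1]
cv2.imwrite("pics/lid7.png",cv2.resize(im,None,fx=5,fy=5,interpolation=cv2.INTER_CUBIC))
im=np.hstack([load("scene",i)["pixels"][190:240,150:200,::-1] for i in(0,7)])
cv2.imwrite("pics/vio7.png",cv2.resize(im,None,fx=6,fy=6,interpolation=cv2.INTER_CUBIC))
```

```text
0 [[193.0, 220.0], [320.0, 92.0], [592.0, 157.0]]
0.02 [[194.0, 215.0], [320.0, 87.0], [592.0, 157.0]]
0.05 [[195.0, 207.0], [321.0, 80.0], [593.0, 158.0]]
```

View pics/lid7.png

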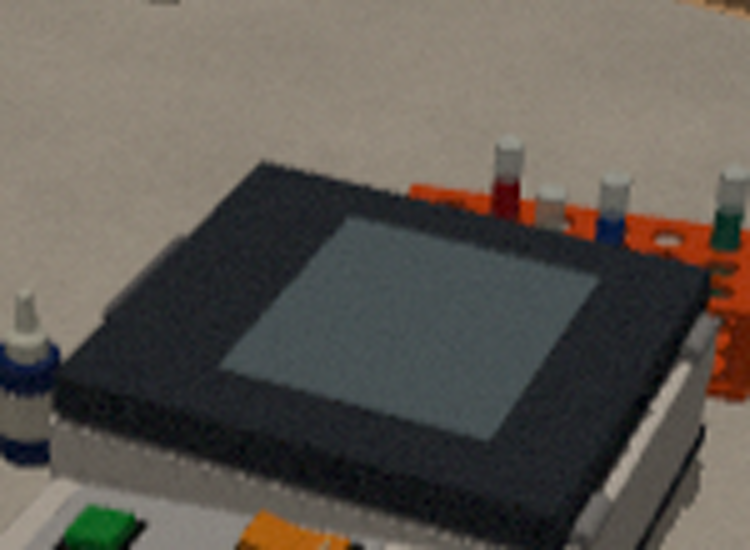

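View pics/vio7.png

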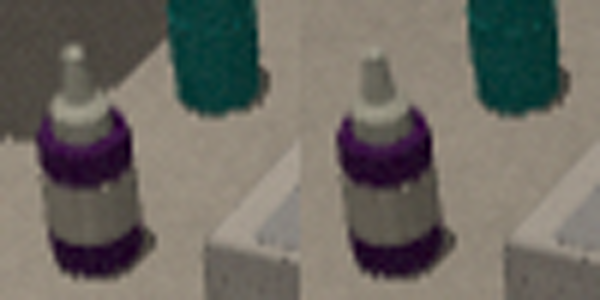

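Run:
```python
from workcell import *
print(finish_job(), sense()["time_s"])
```

```text
the job is handed in; nothing more can be done
the job is handed in; nothing more can be done
```

I shut the lid, switched on the heat and then the shaker, and tapped the green start key. The job was handed in at about 17 s, with the arm clear of everything.

- **Lid:** I pushed it down along its arc with the closed fingertips. It stopped with the tip at 118.3 mm, against 118 mm expected when shut. The highest force I read was 17 N. The last picture also shows it shut.
- **Heat and shaker:** each rocker was pressed on its raised far end until it stopped, at 12–13 N. Both stopped at the height I had predicted for "on". In the last picture both sit the same way as the black mains rocker.
- **Start key:** pressed about 4 mm, ending at 11 N, well above the 5 N that takes it fully down. It then sprang back up.
- **Left alone:** the mains rocker and red stop key are unchanged. Before and after pictures show the incubator, bottles (turquoise one too), rack and slide box where they were, within a fraction of a pixel. Two colour checks differed slightly. The violet bottle's mask was smaller, but an enlarged crop shows the bottle has not moved. The display's centre in the top view was 2 pixels off on a very small mask, while the scene view of it agreed.

**Not confirmed:** the small lamps beside the heat and shaker rockers stayed dark in the pictures, so "on" rests on the rocker positions and press readings. The start tap rests on the force and travel, because nothing in the pictures shows a run starting.

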